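# Tip a tote of ferrules into its corner and hold it for counting

### The job

Slide the plywood tote fully home into the fence corner of the squaring board, flat on the board and flush against both battens, so that it cannot skate away. Then, with its far-left bottom corner staying down in the fence corner, raise the opposite corner so that this one is lowest and all five brass ferrules slide together into it; spill none and leave everything else on the bench alone. Do not set the tote down: finish while still holding it tilted and steady, with the ferrules gathered in the corner, so they can be counted.

Things in the scene. Friction and masses are not known exactly. Their poses are not given: they have to be found in the camera images.
- board: Fixed grey squaring board on the bench, 400 x 440 x 18 mm, turned up to 12 degrees. Dark battens, 24 mm wide and 15 mm above its top, run along its whole far (+x) and left (+y) edges and make a square fence corner at the far left. Origin: centre of its underside, on the bench; x points to the far batten, y to the left batten, z up.
- fence_corner (a point): Inside corner of the fence: where the inner faces of the two battens meet on the board's top surface, at (176, 196, 18) mm in the board's frame. Axes as the board's.
- tote: Open plywood tote standing on the board, 160 (x) x 210 (y) x 60 mm high, straight walls 9 mm thick (gripped over the rim), smooth white floor 6 mm thick; 0.3 to 0.5 kg empty. Origin: centre of its underside; z up. Starts turned up to 15 degrees from the board, its +x side towards the far batten, +y side towards the left one; slides easily on the board.
- tote_center (a point): Centre of the tote, half-way up (30 mm above its underside). Axes as the tote's.
- tote_corner (a point): Outside bottom corner of the tote that belongs in the fence corner: far left, at (80, 105, 0) mm in the tote's frame. When the tote is fully home it coincides with fence_corner.
- tote_inside_corner (a point): The same far-left corner inside the tote, on its floor, at (71, 96, 6) mm in the tote's frame. The ferrules count as gathered when each one's origin is within 90 mm of this point (five fit easily, lying against one another).
- ferrule1: One of five loose brass ferrules (short tubes, dark bore), 24 mm diameter, 18 mm tall, 30 g, standing on end on the tote's floor, scattered. Origin: centre of its lower end. Slides on the floor and along the walls: a tilt of some 30 degrees along the tote's diagonal runs them all into the lowest corner.
- ferrule2: One of five loose brass ferrules (short tubes, dark bore), 24 mm diameter, 18 mm tall, 30 g, standing on end on the tote's floor, scattered. Origin: centre of its lower end. Slides on the floor and along the walls: a tilt of some 30 degrees along the tote's diagonal runs them all into the lowest corner.
- ferrule3: One of five loose brass ferrules (short tubes, dark bore), 24 mm diameter, 18 mm tall, 30 g, standing on end on the tote's floor, scattered. Origin: centre of its lower end. Slides on the floor and along the walls: a tilt of some 30 degrees along the tote's diagonal runs them all into the lowest corner.
- ferrule4: One of five loose brass ferrules (short tubes, dark bore), 24 mm diameter, 18 mm tall, 30 g, standing on end on the tote's floor, scattered. Origin: centre of its lower end. Slides on the floor and along the walls: a tilt of some 30 degrees along the tote's diagonal runs them all into the lowest corner.
- ferrule5: One of five loose brass ferrules (short tubes, dark bore), 24 mm diameter, 18 mm tall, 30 g, standing on end on the tote's floor, scattered. Origin: centre of its lower end. Slides on the floor and along the walls: a tilt of some 30 degrees along the tote's diagonal runs them all into the lowest corner.
- wax_tin: Bystander: small green wax tin, 47 mm diameter, 36 mm tall, standing on the near left part of the board. Origin: centre of its underside.
- chuck: Bystander: four-jaw lathe chuck, steel, 100 mm diameter, 54 mm tall, on the bench to the right. Origin: centre of its underside.
- bowl: Bystander: turned bowl of pale wood, 150 mm diameter, 60 mm tall, on the bench to the left. Origin: centre of its underside.
- gouge: Bystander: bowl gouge with dark wooden handle, 500 mm long, 32 mm thick, lying along x far to the right. Origin: underside, 270 mm from the handle's end.
- glue: Bystander: yellow glue bottle with orange cap, 60 mm diameter, 170 mm tall, at the near right. Origin: centre of its underside.
- ring_blank: Bystander: segmented ring of light and dark wood, about 130 mm outside diameter, 20 mm tall, on the bench to the right. Origin: centre of its underside.
- try_square: Bystander: try square lying flat on the bench to the left, dark stock 105 mm and steel blade 150 mm, 20 mm thick. Origin: underside of the stock's middle.

How it is judged:
By the outcome, as a careful person would: the job done as asked, in the order asked, and still so for the second after the job is handed in, while the arm keeps its last pose, push and grip.
It also fails if it takes over 48 s, if anything falls off the work surface, if the arm or the gripper's body presses on something with over 40 N, if the wrist force passes 120 N, or if a joint passes its speed limit or range.

### The arm

A 6-joint arm with a two-finger parallel gripper is mounted at the origin on the work surface. World frame = base frame: x ahead of the robot, y to its left, z up, the work surface at z = 0. Lengths are in mm, angles in rad, forces in N, time in s.
With the tool pointing down it reaches from about 350 to 975 mm from the base axis. Payload 7.1 kg.
Tool frame: the origin (TCP) lies at the very end of the fingers, on their centre line; the grasp point (between the pads) lies 19 mm behind it; x points along the fingers, z is the direction in which the jaws open and shut, and the axes are right-handed (so a half turn about x gives the same grasp; the last joint's range is limited). The gripper opens to 88 mm and grips with 3 to 60 N. Pads are 20 mm wide; open, the fingers measure 115 mm over their backs; the gripper's body (75 mm by 178 mm) begins 61 mm behind the grasp point.
Start: joints at [1.112, 0.423, 1.63, -0, 1.089, -0.019], TCP at [266.066, 565.52, 197.975] pointing down, gripper open.
Joint ranges: [-3, 3], [-0.9, 2.11], [0.09, 2.58], [-1.31, 4.45], [0.11, 2.69], [-2.54, 2.54]. Speed limits (rad/s): [2.39, 2.39, 3.01, 3.14, 3.14, 3.14].

### API

Orientations are given as a rotation vector (axis times angle).
In Python, from workcell import * gives the robot as it stands.
- The arm moves only by the shell command python3 -m crank 'ROWS'. ROWS is JSON, a list of rows, each a list of 3 entries, a list of its own where there are three numbers: the shift along the tool's x, y, z in cm, then the turn, a rotation vector about the tool's x, y, z in degrees, then the finger opening in cm, from 0 to 8.78. In form: [[[dx, dy, dz], [rx, ry, rz], claw], ...]. A call has 1 to 5 rows; each row shifts and turns the commanded pose from where the row before left it, along the tool's axes as they then stand; what a row does not reach is not made up. A row lasts 1/8 s, in which the tool goes at most 62.5 mm and 10.7 degrees, less where a joint would pass 70% of its speed; a pose out of reach is approached as far as the arm can. A call with a gripper value outside its range is refused whole. The fingers move at their own pace and stop on an object; the grip force is fixed at half the most. Time passes only in rows, so rows that do not move let the fingers close. It gives the time, the measured TCP pose, the force and the opening at its end, in the units of the state.
- get_obs(): the state, without advancing time (a new reading comes with each control period).
- get_image(name): name is "side" or "top" or "wrist"; returns a dict with "pixels" (400x640x3 uint8, red, green, blue), "mtx" (3x3 intrinsics, pixels), "view" (4x4, takes a point from world to camera coordinates). Camera axes: x right, y down, z forward; pixel columns grow to the right and rows downward; lengths in mm; the calibration is good to about 2 mm. A picture is of the moment at which its call begins. There is no depth.
- close_job(): hands the job in, once; it reports no verdict.
The state is a dict: "t": time; "qpos": joint angles; "qvel": joint speeds; "joint_torque": joint torques, N m; "ee_pos": TCP position; "orientation": TCP orientation; "ft_force": force on the tool from outside, world axes, zero at the start; "moment": the same for the moment, N m; "width": finger opening in mm.
Only numpy, scipy, OpenCV 4.12 (cv2) and the standard library are available. Lean on these libraries where they do the work, as an engineer would, in place of code of your own. Each camera call takes 0.05 s, during which the arm holds its last target.

## Working session

There is one attempt and no reset: what is moved stays moved. The work goes in short steps, Python scripts to look and compute and a shell command to move; the robot and the scene stay as the last step left them, time stands still between calls to the robot, and variables do not carry over. Pictures are saved under pics/ and viewed, and the job is handed in when it is done.

```bash
ls; mkdir -p pics
python3 - <<'E'
from workcell import *
import cv2,numpy as np
print(get_obs())
for n in ["top","side","wrist"]:
    im=get_image(n); cv2.imwrite(f"pics/{n}0.png",im["pixels"][:,:,::-1]); print(n,im["mtx"].tolist(),np.round(im["view"],4).tolist())
E
```

```text
pics
{'t': 0.0, 'qpos': array([ 1.11198716e+00,  4.23826189e-01,  1.63064588e+00,  2.25627250e-05,
        1.08857576e+00, -1.90003938e-02]), 'qvel': array([-0.00161535,  0.00086201, -0.00061084, -0.00018915,  0.00070903,
        0.00220113]), 'joint_torque': array([-2.02216164e-03, -5.44619393e+01, -2.73663676e+01,  6.42275345e-02,
        2.28951301e-02, -1.75363753e-04]), 'ee_pos': array([265.82689595, 565.03224701, 197.228193  ]), 'orientation': array([-0.88019184,  1.38702765,  0.87897845]), 'ft_force': array([-0.26621917,  0.46411695, -0.31058715]), 'moment': array([0.01046243, 0.01824498, 0.0288569 ]), 'width': 87.74171262252533}
top [[489.22286851804114, 0.0, 316.4700993440917], [0.0, 489.22286851804114, 197.77655087218187], [0.0, 0.0, 1.0]] [[0.025, -0.9996, -0.0137, -67.353], [-0.9944, -0.0234, -0.103, 547.8064], [0.1026, 0.0162, -0.9946, 1628.6994], [0.0, 0.0, 0.0, 1.0]]
side [[427.6495007507235, 0.0, 318.5802925737693], [0.0, 427.6495007507235, 201.6099574950273], [0.0, 0.0, 1.0]] [[0.9851, -0.1712, -0.0148, -547.0665], [-0.1284, -0.6766, -0.725, 71.4377], [0.1141, 0.7162, -0.6885, 1680.9107], [0.0, 0.0, 0.0, 1.0]]
wrist [[294.17845299938637, 0.0, 318.7184648622028], [0.0, 294.17845299938637, 201.43347682937522], [0.0, 0.0, 1.0]] [[0.4251, 0.9052, -0.0004, -624.5603], [0.8636, -0.4054, 0.2997, -36.3897], [0.2711, -0.1278, -0.954, 391.8638], [0.0, 0.0, 0.0, 1.0]]
```

View pics/top0.png

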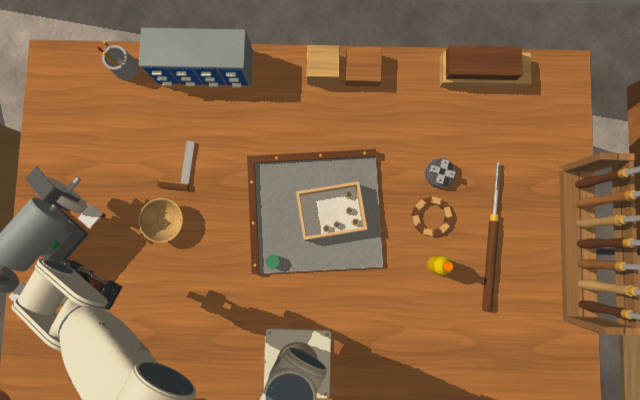

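View pics/side0.png

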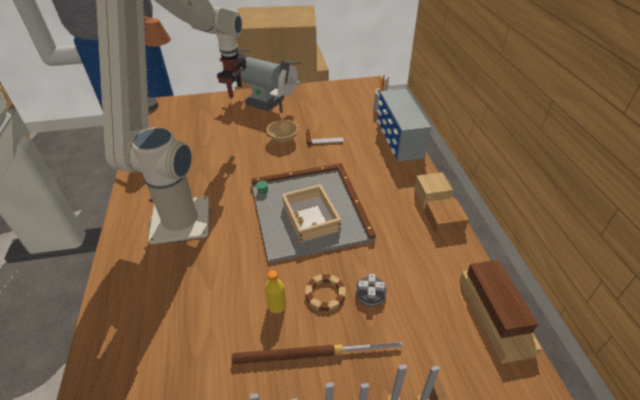

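View pics/wrist0.png

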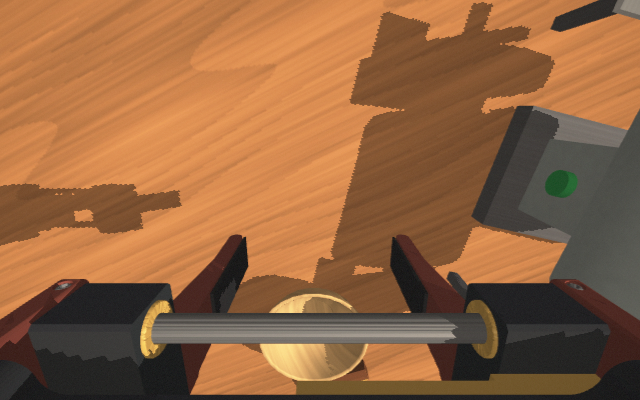

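Run:
```python
import cv2
im=cv2.imread("pics/top0.png")
cv2.imwrite("pics/top0c.png",cv2.resize(im[150:330,195:395],None,fx=4,fy=4,interpolation=cv2.INTER_CUBIC)[:600,:])
```

```text
(no output)
```

View pics/top0c.png

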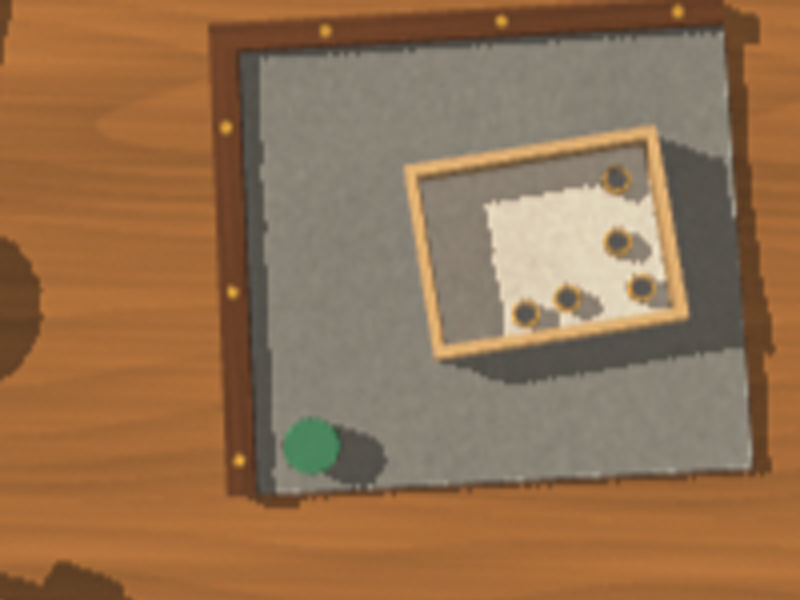

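Crop 4x (offset 195,150): the tote's rim corners are at about (404,167), (656,127), (689,318) and (438,358). The batten's outer corners are at (210,24) and (228,495), and its inner top corner at (240,50). All five ferrules lie towards the tote's right and near sides.

```bash
cat > h.py <<'E'
from workcell import *
import cv2,numpy as np
from scipy.spatial.transform import Rotation as R
from scipy.optimize import least_squares
def back(im,uv,z):
    K=np.array(im["mtx"]);V=np.array(im["view"]);Rm=V[:3,:3];t=V[:3,3]
    c=-Rm.T@t; d=Rm.T@np.linalg.inv(K)@np.array([uv[0],uv[1],1.]); return c+d*(z-c[2])/d[2]
def proj(im,P):
    K=np.array(im["mtx"]);V=np.array(im["view"]);P=np.atleast_2d(P)
    q=(P@V[:3,:3].T+V[:3,3])@K.T; return q[:,:2]/q[:,2:]
def fit(corn,sx,sy):  # corners world xy -> centre,yaw ; order matches sx,sy
    L=np.c_[sx,sy]
    f=lambda p:(np.c_[np.cos(p[2])*L[:,0]-np.sin(p[2])*L[:,1]+p[0],np.sin(p[2])*L[:,0]+np.cos(p[2])*L[:,1]+p[1]]-corn).ravel()
    r=least_squares(f,[*np.mean(corn,0),0]); return r.x,r.fun
def save(n,name,crop=None,f=4):
    im=get_image(n);p=im["pixels"][:,:,::-1]
    if crop: x0,y0,x1,y1=crop; p=cv2.resize(p[y0:y1,x0:x1],None,fx=f,fy=f,interpolation=cv2.INTER_CUBIC)
    cv2.imwrite(f"pics/{name}.png",p); return im
E
python3 - <<'E'
from h import *
im=get_image("top")
g=lambda a:[195+a[0]/4-.375,150+a[1]/4-.375]
rim=np.array([back(im,g(p),78)[:2] for p in [(404,167),(656,127),(689,318),(438,358)]])
p,e=fit(rim,[80,80,-80,-80],[105,-105,-105,105]); print("tote",p[:2],np.degrees(p[2]),e.round(1))
b=np.array([back(im,g(q),z)[:2] for q,z in [((210,24),33),((228,495),33),((240,50),33),((752,470),18)]])
pb,e=fit(b,[200,-200,176,-200],[220,220,196,-220]); print("board",pb[:2],np.degrees(pb[2]),e.round(1))
M=R.from_euler('z',pb[2]).as_matrix()[:2,:2]
print("fence",pb[:2]+M@[176,196])
Mt=R.from_euler('z',p[2]).as_matrix()[:2,:2]
print("totecorner",p[:2]+Mt@[80,105])
for q in [(615,180),(617,241),(642,288),(568,298),(526,314)]: print("fer",(Mt.T@(back(im,g(q),42)[:2]-p[:2])).round())
o=get_obs(); print(R.from_rotvec(o["orientation"]).as_matrix().round(3))
E
```

```text
tote [ 504.62082299 -104.39380276] 10.703325011348111 [ 0.1 -0.6  1.1 -0.5  0.2 -0.9 -1.4  2. ]
board [505.23191721 -48.36504124] 4.223309123461153 [ 0.7 -0.3 -1.2  1.   0.5  0.5  0.  -1.1]
fence [666.31979857 160.06407016]
totecorner [563.72800257  13.63730043]
fer [ 45. -66.]
fer [ -6. -59.]
fer [-48. -73.]
fer [-46. -11.]
fer [-54.  26.]
[[-0.    -0.905  0.426]
 [-0.001  0.426  0.905]
 [-1.     0.    -0.001]]
```

Run:
```python
from h import *
im=get_image("top")
print("glue",back(im,(447,267),165),back(im,(433,264),20))
t=np.array([504.6,-104.4]);th=np.radians(10.7);M=R.from_euler('z',th).as_matrix()[:2,:2]
g=t+M@[-75.5,-75];print("grasp",g,"r",np.hypot(*g))
b=np.radians(4.22);B=R.from_euler('z',b).as_matrix()[:2,:2]
h=np.array([666.3,160.1])-B@[80,105];print("home c",h,"grip home",h+B@[-75.5,-75])
o=get_obs();Rt=R.from_rotvec(o["orientation"]).as_matrix()
tgt=np.array([*g,160]);print("tool-shift cm",(Rt.T@(tgt-o["ee_pos"])/10).round(2))
```

```text
glue [ 332.41937482 -459.38811709  165.        ] [ 336.67734731 -449.11549571   20.        ]
grasp [ 444.33773001 -192.1137892 ] r 484.09061787693184
home c [594.24345559  49.4977649 ] grip home [524.46712139 -30.8546662 ]
tool-shift cm [  3.81 -48.38 -60.94]
```

```bash
python3 -m crank '[[[0,-3.7,-4.7],[0,0,0],4],[[0,-3.7,-4.7],[0,0,0],4],[[0,-3.7,-4.7],[0,0,0],4],[[0,-3.7,-4.7],[0,0,0],4],[[0,-3.7,-4.7],[0,0,0],4]]'
python3 -m crank '[[[0,-3.7,-4.7],[0,0,0],4],[[0,-3.7,-4.7],[0,0,0],4],[[0,-3.7,-4.7],[0,0,0],4],[[0,-3.7,-4.7],[0,0,0],4],[[0,-3.7,-4.7],[0,0,0],4]]'
python3 -m crank '[[[0,-3.7,-4.7],[0,0,0],4],[[0,-3.7,-4.7],[0,0,0],4],[[0,-3.7,-4.7],[0,0,0],4],[[0,0,0],[10,0,0],4],[[0,0,0],[10,0,0],4]]'
python3 -m crank '[[[0,0,0],[10,0,0],4],[[0,0,0],[10,0,0],4],[[0,0,0],[10,0,0],4],[[0,0,0],[4,0,0],4],[[0,0,0],[0,0,0],4]]'
cat >> h.py <<'E'
def st():
    o=get_obs();Rt=R.from_rotvec(o["orientation"]).as_matrix()
    print("t%.2f"%o["t"],o["ee_pos"].round(1),"F",o["ft_force"].round(1),"M",o["moment"].round(2),"w%.1f"%o["width"],"q",o["qpos"].round(2),"jawyaw",np.degrees(np.arctan2(Rt[1,2],Rt[0,2])).round(2),"toolx",Rt[:,0].round(3));return o,Rt
def shift(tgt):
    o,Rt=st();print("cm",(Rt.T@(np.array(tgt)-o["ee_pos"])/10).round(2))
E
python3 -c "
from h import *
shift([444.3,-192.1,50])
save('top','top1',(195,150,395,300))
save('wrist','w1')"
```

```text
t: 0.88
ee_pos: [333.6, 272.4, 198.1]
orientation: [-0.88, 1.385, 0.88]
ft_force: [1.0, 1.7, -0.4]
width: 41.9
t: 1.5
ee_pos: [401.1, -19.3, 198.3]
orientation: [-0.88, 1.385, 0.879]
ft_force: [1.7, 0.9, 0.3]
width: 39.8
t: 2.12
ee_pos: [441.0, -193.1, 197.7]
orientation: [-0.605, 1.485, 0.606]
ft_force: [0.0, 0.2, -0.4]
width: 39.8
t: 2.75
ee_pos: [441.1, -192.1, 198.0]
orientation: [-0.149, 1.566, 0.149]
ft_force: [0.1, 0.3, 0.5]
width: 40.1
t2.75 [ 441.1 -192.1  198. ] F [0.1 0.3 0.5] M [-0.05  0.08  0.02] w40.1 q [-0.44  0.21  1.94 -0.    0.99 -0.62] jawyaw 10.85 toolx [-0. -0. -1.]
cm [14.8  -0.06  0.31]
```

View pics/w1.png

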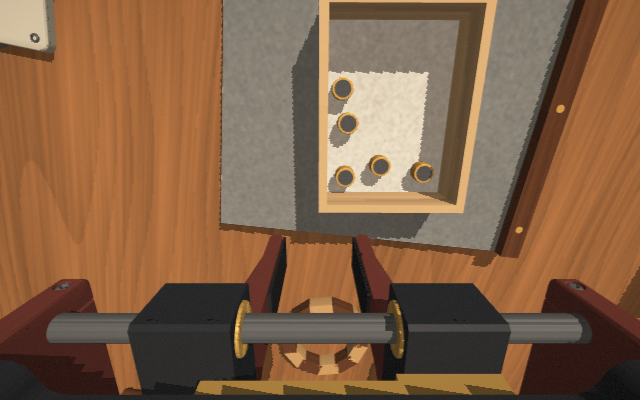

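Wrist view: the tote is seen with its near wall at column ~323 and its right wall at row ~208. The fingers straddle x, and the two middle ferrules are well clear of them. Next I descend.

```bash
python3 -m crank '[[[5,0,0.3],[0,0,0],4],[[5,0,0],[0,0,0],4],[[0,0,0],[0,0,0],4]]'
python3 -c "
from h import *
o,_=st()
im=save('wrist','w2')
t=np.array([504.6,-104.4,18]);M=R.from_euler('z',10.7,degrees=True).as_matrix()
print(proj(im,[t+M@[x,y,60] for x,y in [(-80,-105),(-80,105),(-71,-96),(80,-105)]]).round(), proj(im,[o['ee_pos'],t+M@[-75.5,-75,32]]).round())"
```

```text
t: 3.22
ee_pos: [441.4, -190.3, 95.3]
orientation: [-0.146, 1.572, 0.152]
ft_force: [-0.1, 0.9, -0.3]
width: 39.9
t3.23 [ 441.4 -190.3   95.3] F [-0.1  0.9 -0.3] M [-0.01 -0.01 -0.05] w39.9 q [-0.43  0.38  2.01  0.    0.76 -0.62] jawyaw 10.85 toolx [-0.007  0.003 -1.   ]
[[316. 264.]
 [317. -65.]
 [328. 254.]
 [522. 265.]] [[319. 235.]
 [322. 216.]]
```

View pics/w2.png

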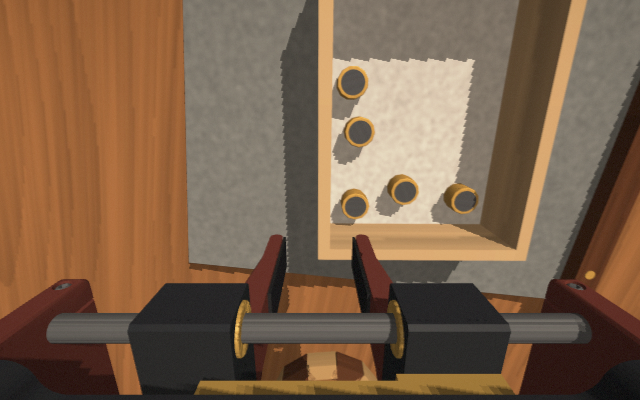

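The wrist view agrees with the estimate: near-right rim corner at (318,260), predicted (316,264). I descend and grip.

```bash
python3 -m crank '[[[2.5,0,0.3],[0,0,0],4],[[2,0,0],[0,0,0],4],[[0,0,0],[0,0,0],4]]'
python3 -c "
from h import *
st();save('wrist','w3')"
python3 -m crank '[[[0,0,0],[0,0,0],0],[[0,0,0],[0,0,0],0],[[0,0,0],[0,0,0],0],[[0,0,0],[0,0,0],0]]'
python3 -c "
from h import *
st();save('wrist','w4')
save('top','top4',(195,150,395,300))"
```

```text
t: 3.65
ee_pos: [447.7, -191.3, 54.1]
orientation: [-0.149, 1.565, 0.148]
ft_force: [-0.1, 0.3, -0.1]
width: 40.2
t3.65 [ 447.7 -191.3   54.1] F [-0.1  0.3 -0.1] M [-0.05  0.01  0.01] w40.2 q [-0.43  0.46  2.02 -0.    0.66 -0.62] jawyaw 10.82 toolx [ 0.001 -0.    -1.   ]
t: 4.2
ee_pos: [447.4, -191.3, 53.6]
orientation: [-0.149, 1.565, 0.148]
ft_force: [0.0, 0.4, 7.8]
width: 3.6
t4.20 [ 447.4 -191.3   53.6] F [0.  0.4 7.8] M [-0.03  0.05  0.01] w3.6 q [-0.43  0.46  2.02 -0.    0.66 -0.62] jawyaw 10.81 toolx [ 0.001 -0.    -1.   ]
```

View pics/w4.png

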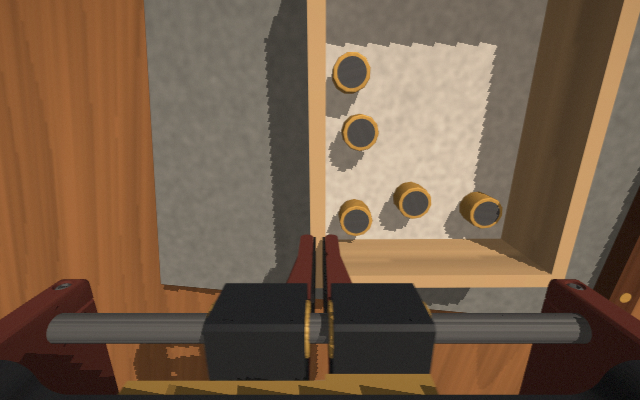

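View pics/top4.png

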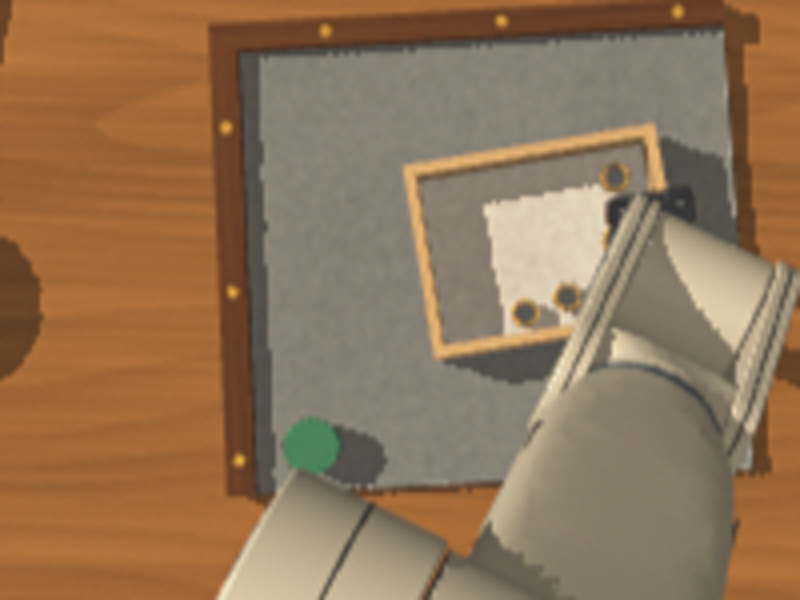

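```bash
python3 -c "
from h import *
for n in ('w3','w4'):
    im=cv2.imread(f'pics/{n}.png');cv2.imwrite(f'pics/{n}c.png',cv2.resize(im[200:310,260:400],None,fx=5,fy=5,interpolation=cv2.INTER_CUBIC))"
```

```text
(no output)
```

View pics/w3c.png

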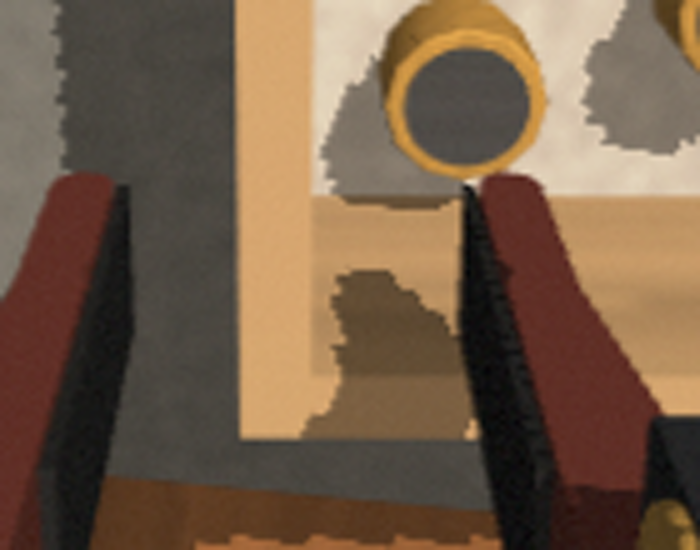

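View pics/w4c.png

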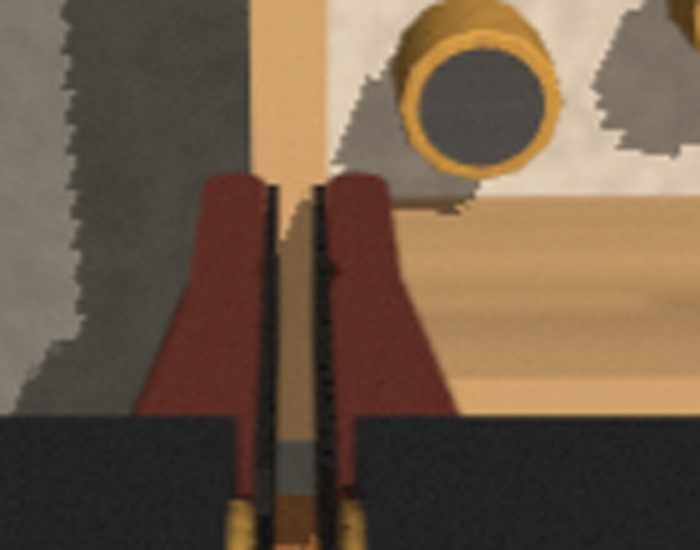

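The fingers straddle the wall but sit shallow: the tip is at z≈54 and the rim at 78. I'll open, go 6 mm deeper and regrip.

```bash
python3 -m crank '[[[0,0,0],[0,0,0],3],[[0.3,0,0],[0,0,0],3],[[0.3,0,0],[0,0,0],3],[[0,0,0],[0,0,0],0],[[0,0,0],[0,0,0],0]]'
python3 -m crank '[[[0,0,0],[0,0,0],0],[[0,0,0],[0,0,0],0]]'
python3 -c "
from h import *
st()"
```

```text
t: 4.92
ee_pos: [451.3, -191.8, 52.3]
orientation: [-0.15, 1.558, 0.145]
ft_force: [-14.0, 3.0, 65.8]
width: 13.3
t: 5.18
ee_pos: [450.9, -192.7, 53.0]
orientation: [-0.151, 1.559, 0.145]
ft_force: [-12.9, 5.0, 74.3]
width: 0.9
t5.17 [ 450.9 -192.7   53. ] F [-12.9   5.   74.3] M [ 0.87  2.44 -0.01] w0.9 q [-0.43  0.46  2.02 -0.    0.66 -0.62] jawyaw 10.82 toolx [ 0.008 -0.003 -1.   ]
```

```bash
python3 -c "
from h import *
save('wrist','w5');save('side','s5',(230,150,390,270),5)"
```

```text
(no output)
```

View pics/w5.png

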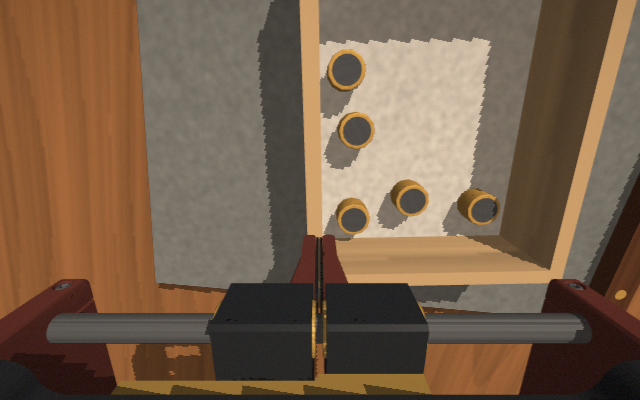

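View pics/s5.png

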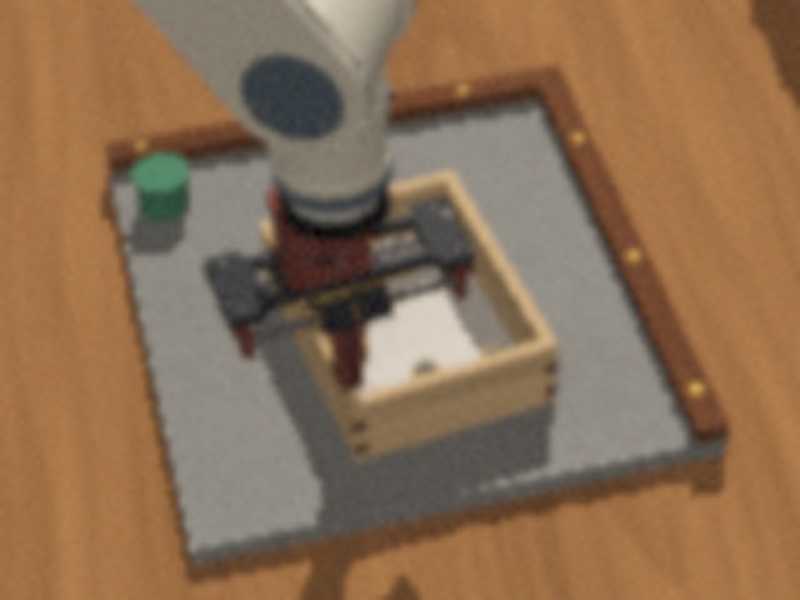

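```bash
python3 -c "
from h import *
o,_=st()
t=np.array([504.6,-104.4,18]);M=R.from_euler('z',10.7,degrees=True).as_matrix()
P=[o['ee_pos'],o['ee_pos']+[0,0,25]]+[t+M@[x,y,z] for z in (0,60) for x,y in [(-80,-105),(80,-105),(80,105),(-80,105)]]
im=save('side','s6')
print(((proj(im,P)-[230,150])*5+2).round())
im=save('wrist','w6');print(proj(im,P).round())
"
```

```text
t5.28 [ 450.8 -192.7   53.1] F [-12.9   5.4  71.8] M [0.9  2.27 0.04] w0.2 q [-0.43  0.46  2.02 -0.    0.66 -0.62] jawyaw 10.81 toolx [ 0.007 -0.003 -1.   ]
[[348. 405.]
 [346. 381.]
 [348. 468.]
 [551. 409.]
 [452. 232.]
 [264. 281.]
 [345. 412.]
 [553. 353.]
 [451. 176.]
 [258. 226.]]
[[ 319.  235.]
 [ 319.  252.]
 [ 306.  249.]
 [ 497.  249.]
 [ 560.  -57.]
 [ 302.  -59.]
 [ 302.  292.]
 [ 551.  291.]
 [ 670. -132.]
 [ 295. -135.]]
```

```bash
python3 -m crank '[[[-4,0,0],[0,0,0],0],[[0,0,0],[0,0,0],0]]'
python3 -c "
from h import *
o,_=st()
im=save('side','s7',(270,170,370,245),8)
print(((proj(im,[o['ee_pos']])-[270,170])*8+3.5).round())
im=save('wrist','w7')
"
```

```text
t: 5.62
ee_pos: [448.9, -191.8, 89.5]
orientation: [-0.15, 1.561, 0.146]
ft_force: [-0.9, -0.5, 0.1]
width: 0.3
t5.62 [ 448.9 -191.8   89.5] F [-0.9 -0.5  0.1] M [ 0.01  0.04 -0.03] w0.3 q [-0.43  0.39  2.01  0.    0.74 -0.62] jawyaw 10.8 toolx [ 0.005 -0.002 -1.   ]
[[229. 432.]]
```

View pics/s7.png

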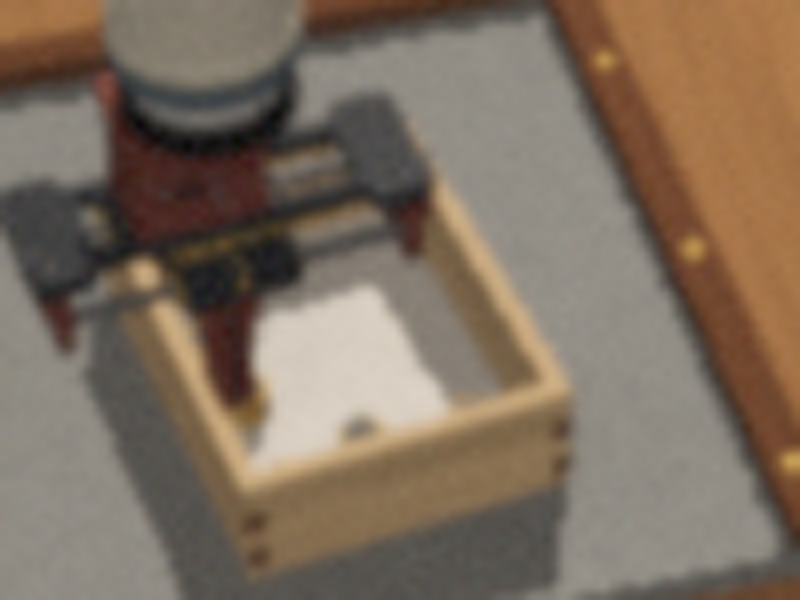

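View pics/w7.png

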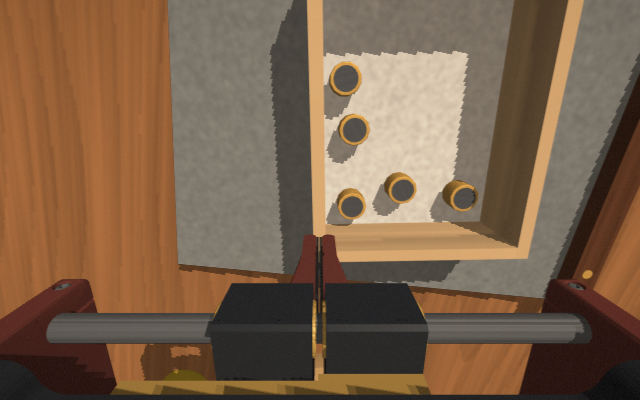

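```bash
python3 -c "
from h import *
o,Rt=st()
im=get_image('wrist');V=np.array(im['view']);c=-V[:3,:3].T@V[:3,3]
print('cam',c.round(1),'in tool',(Rt.T@(c-o['ee_pos'])).round(1),'depth',(V[:3,:3]@o['ee_pos']+V[:3,3]).round(1))
# side: fingertip at crop (235,405)
im=get_image('side')
P=[o['ee_pos']-k*Rt[:,0] for k in (0,10,20,30)]
print(((proj(im,P)-[270,170])*8+3.5).round())
"
```

```text
t5.72 [ 447. -191.   87.] F [-0.6 -0.2 -0.3] M [-0.06  0.04  0.06] w0.3 q [-0.43  0.4   2.01 -0.    0.74 -0.62] jawyaw 10.8 toolx [ 0. -0. -1.]
cam [ 431.2 -109.4  274.2] in tool [-187.2   83.    -0.2] depth [1.000e-01 2.320e+01 2.035e+02]
[[224. 435.]
 [223. 420.]
 [222. 404.]
 [221. 388.]]
```

The tip scale in the wrist view (1.65 px/mm, so ~178 mm deep against 203 mm for the reported TCP), the side view and the contact all say the real fingertips end ~22 mm short of the reported TCP. The first "grip" was therefore resting on the rim. I'll reopen and go down by the true tip.

```bash
python3 -m crank '[[[0,0.3,0],[0,0,0],4],[[0,0.3,-0.1],[0,0,0],4],[[0,0,0],[0,0,0],4],[[3,0,0],[0,0,0],4],[[0,0,0],[0,0,0],4]]'
python3 -c "
from h import *
st();save('wrist','w8',(200,150,440,330),3)
"
```

```text
t: 6.45
ee_pos: [443.5, -184.6, 55.6]
orientation: [-0.147, 1.569, 0.15]
ft_force: [0.2, -0.5, -0.6]
width: 39.6
t6.45 [ 443.5 -184.6   55.6] F [ 0.2 -0.5 -0.6] M [-0.06  0.09 -0.01] w39.6 q [-0.42  0.45  2.03 -0.    0.67 -0.61] jawyaw 10.81 toolx [-0.003  0.002 -1.   ]
```

View pics/w8.png

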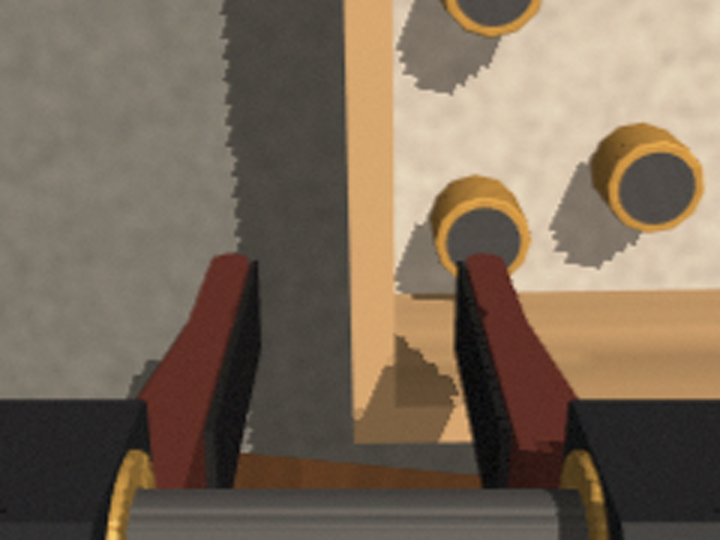

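```bash
python3 -m crank '[[[1.3,0,0.2],[0,0,0],4],[[1.3,0,0],[0,0,0],4],[[0,0,0],[0,0,0],4]]'
python3 -c "
from h import *
st();save('wrist','w9',(200,150,440,330),3)
"
```

```text
t: 6.88
ee_pos: [446.2, -184.6, 30.0]
orientation: [-0.147, 1.568, 0.149]
ft_force: [-0.2, -0.7, 0.1]
width: 40.2
t6.88 [ 446.2 -184.6   30. ] F [-0.2 -0.7  0.1] M [-0.03  0.03  0.03] w40.2 q [-0.42  0.5   2.03 -0.    0.61 -0.61] jawyaw 10.8 toolx [-0.002  0.001 -1.   ]
```

View pics/w9.png

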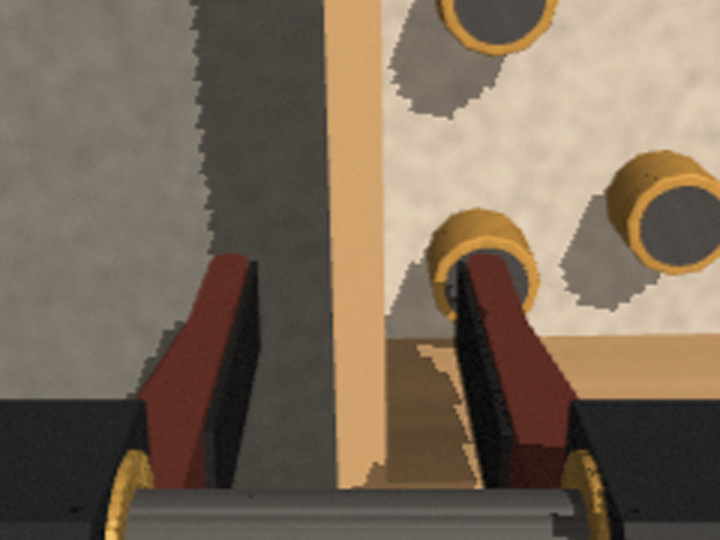

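The fingers now straddle the wall evenly: tips at columns 258 and 458, wall 330–385, and the rim draws larger than the tips, so the tips are below it. The inner finger is above a ferrule without touching it. I grip.

```bash
python3 -m crank '[[[0,0,0],[0,0,0],0],[[0,0,0],[0,0,0],0],[[0,0,0],[0,0,0],0],[[0,0,0],[0,0,0],0]]'
python3 -c "
from h import *
st();save('wrist','w10')
im=save('top','top10',(195,150,395,300))
"
```

```text
t: 7.42
ee_pos: [447.0, -185.0, 31.2]
orientation: [-0.148, 1.565, 0.148]
ft_force: [-0.1, -0.0, 1.7]
width: 8.7
t7.42 [ 447.  -185.    31.2] F [-0.1 -0.   1.7] M [-0.1   0.02 -0.08] w8.7 q [-0.42  0.5   2.03 -0.    0.61 -0.61] jawyaw 10.8 toolx [ 0. -0. -1.]
```

View pics/w10.png

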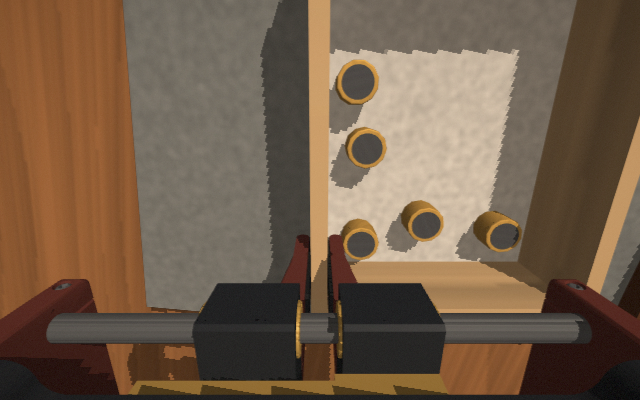

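View pics/top10.png

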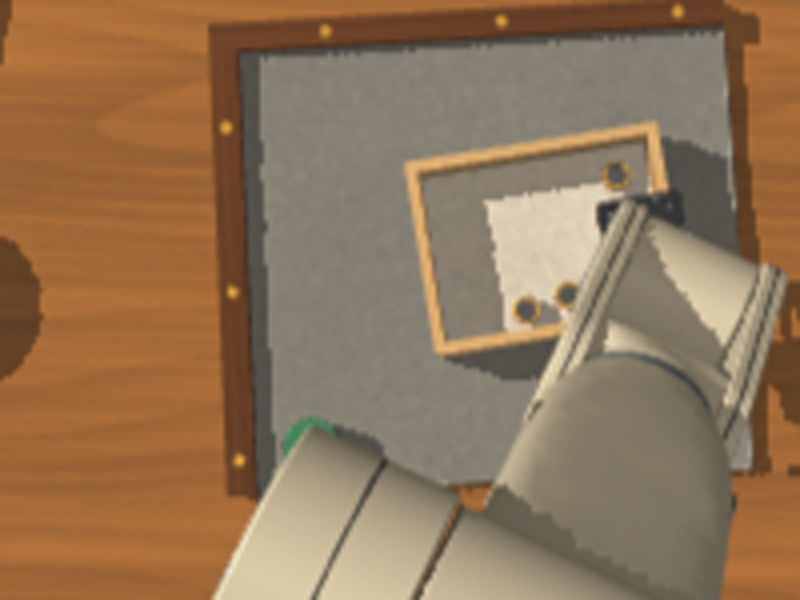

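```bash
cat >> h.py <<'E'
pb=np.array([505.23,-48.37]);by=4.22;B=R.from_euler('z',by,degrees=True).as_matrix()
fence=np.array([666.3,160.06,18])
E
python3 -c "
from h import *
o,Rt=st();im=get_image('top')
g=lambda a:[195+a[0]/4-.375,150+a[1]/4-.375]
rim=np.array([back(im,g(p),78)[:2] for p in [(404,163),(656,123),(438,356)]])
p,e=fit(rim,[80,80,-80],[105,-105,105]);print(p[:2],np.degrees(p[2]),e.round(1))
M=R.from_euler('z',p[2]).as_matrix();loc=M.T@(o['ee_pos']-[*p[:2],18]);print('grip local',loc.round(1))
d=by-np.degrees(p[2]);print('dyaw',d)
h=fence-B@[80,105,0]
for gap in (15,0):
  print(gap,'ee target',(h+B@(loc-[gap,gap,0])).round(1), 'from now', Rt.T@(h+B@(loc-[gap,gap,0])-o['ee_pos']))
"
```

```text
t7.53 [ 447.1 -185.    31.2] F [-0.9 -0.4  2.9] M [-0.06  0.1  -0.03] w8.6 q [-0.42  0.5   2.03  0.    0.61 -0.61] jawyaw 10.79 toolx [ 0. -0. -1.]
[ 507.57566434 -104.69759923] 10.925952977231029 [-0.7 -0.8  1.1 -0.5 -0.4  1.2]
grip local [-74.6 -67.4  13.2]
dyaw -6.705952977231029
15 ee target [510.9 -39.3  31.2] from now [2.72363830e-03 1.31170877e+02 9.00071342e+01]
0 ee target [524.8 -23.2  31.2] from now [5.57650209e-03 1.44355002e+02 1.06625763e+02]
```

```bash
python3 -m crank '[[[0,0,0],[3.3,0,0],0],[[0,0,0],[3.3,0,0],0],[[0,1.5,0.8],[0,0,0],0],[[0,1.5,0.8],[0,0,0],0],[[0,1.5,0.8],[0,0,0],0]]'
python3 -m crank '[[[0,1.5,0.8],[0,0,0],0],[[0,1.5,0.8],[0,0,0],0],[[0,1.5,0.8],[0,0,0],0],[[0,1.5,0.8],[0,0,0],0],[[0,1.5,0.8],[0,0,0],0]]'
python3 -m crank '[[[0,1.5,0.8],[0,0,0],0],[[0,0,0],[0,0,0],0],[[0,0,0],[0,0,0],0]]'
python3 -c "
from h import *
st();save('wrist','w11')
im=save('top','top11',(195,150,395,300))
"
```

```text
t: 8.2
ee_pos: [468.3, -137.1, 31.2]
orientation: [-0.059, 1.57, 0.058]
ft_force: [-0.1, -2.2, 4.9]
width: 8.7
t: 8.82
ee_pos: [502.5, -59.0, 31.2]
orientation: [-0.059, 1.57, 0.059]
ft_force: [-1.3, -2.2, 4.9]
width: 8.7
t: 9.2
ee_pos: [509.3, -44.0, 31.2]
orientation: [-0.059, 1.569, 0.059]
ft_force: [0.9, 1.0, 5.5]
width: 8.8
t9.20 [509.3 -44.   31.2] F [0.9 1.  5.5] M [ 0.25 -0.01  0.03] w8.8 q [-0.11  0.52  1.97  0.    0.64 -0.19] jawyaw 4.3 toolx [ 0.001  0.    -1.   ]
```

View pics/top11.png

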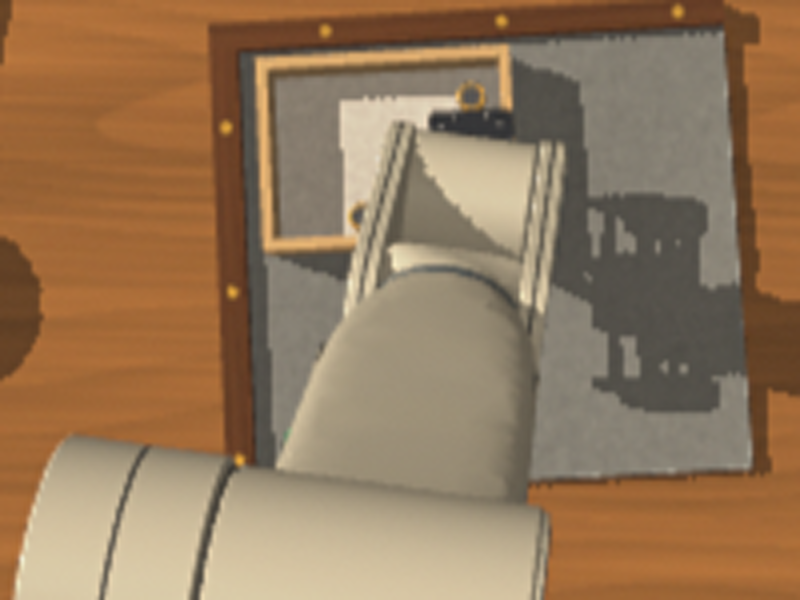

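View pics/w11.png

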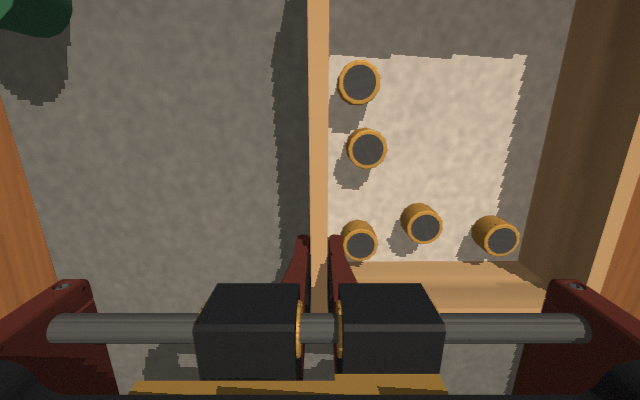

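```bash
cat >> h.py <<'E'
def totefit(pts,sx,sy,off=(195,150),f=4):
    o,Rt=st();im=get_image('top')
    rim=np.array([back(im,[off[0]+a[0]/f-.375,off[1]+a[1]/f-.375],78)[:2] for a in pts])
    p,e=fit(rim,sx,sy);M=R.from_euler('z',p[2]).as_matrix()
    print('yaw-board',np.degrees(p[2])-by,'res',e.round(1),'gap(board x,y)',(B.T@(fence-np.array([*p[:2],18])-M@[80,105,0])).round(1),'loc',(M.T@(o['ee_pos']-[*p[:2],18])).round(1))
E
python3 -c "
from h import *
totefit([(256,58),(511,44),(264,252)],[80,80,-80],[105,-105,105])"
```

```text
t9.30 [509.2 -44.3  31.2] F [-0.3  3.2  5.2] M [ 0.27 -0.01  0.08] w9.0 q [-0.11  0.52  1.97  0.    0.64 -0.19] jawyaw 4.26 toolx [ 0.001  0.    -1.   ]
yaw-board 0.26028043247617916 res [-0.4 -0.5 -0.5  0.9  0.8 -0.4] gap(board x,y) [16.6 19.9  0. ] loc [-75.9 -66.7  13.2]
```

```bash
python3 -m crank '[[[0,0.7,0.6],[0,0,0],0],[[0,0.7,0.6],[0,0,0],0],[[0,0.2,0.2],[0,0,0],0],[[0,0,0.2],[0,0,0],0]]'
python3 -m crank '[[[0,0,0.2],[0,0,0],0],[[0,0,0],[0,0,0],0]]'
python3 -c "
from h import *
st()"
```

```text
t: 9.85
ee_pos: [523.0, -27.6, 31.2]
orientation: [-0.059, 1.571, 0.059]
ft_force: [-3.7, -0.8, 9.0]
width: 8.7
t: 10.1
ee_pos: [524.6, -27.5, 31.2]
orientation: [-0.059, 1.572, 0.059]
ft_force: [-3.9, -0.6, 10.6]
width: 9.0
t10.10 [524.6 -27.5  31.2] F [-3.9 -0.6 10.6] M [-0.14  0.58  0.16] w9.0 q [-0.07  0.54  1.94 -0.    0.66 -0.15] jawyaw 4.27 toolx [-0.002 -0.    -1.   ]
```

```bash
python3 -m crank '[[[0,0.2,0.1],[0,0,0],0],[[0,0.2,0.1],[0,0,0],0],[[0,0.2,0.1],[0,0,0],0],[[0,0,0],[0,0,0],0]]'
python3 -c "
from h import *
st();save('top','top12',(195,150,395,300))"
```

```text
t: 10.6
ee_pos: [524.0, -22.4, 31.1]
orientation: [-0.06, 1.578, 0.058]
ft_force: [-13.6, -8.1, 20.1]
width: 8.7
t10.60 [524.  -22.4  31.1] F [-13.6  -8.1  20.1] M [-1.46  2.1   0.1 ] w8.7 q [-0.06  0.54  1.94 -0.    0.67 -0.14] jawyaw 4.31 toolx [-0.007 -0.001 -1.   ]
```

View pics/top12.png

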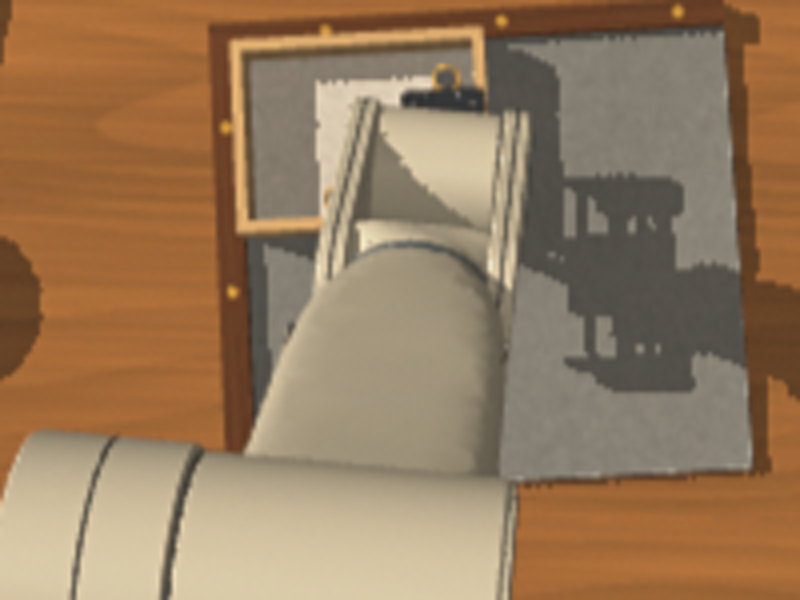

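```bash
python3 -c "
from h import *
totefit([(230,40),(485,27),(237,235)],[80,80,-80],[105,-105,105])
save('side','s12',(270,160,370,235),8);save('wrist','w12')"
```

```text
t10.65 [524.  -22.5  31.1] F [-12.8  -8.8  19.7] M [-1.48  1.99  0.2 ] w8.9 q [-0.06  0.54  1.94 -0.    0.67 -0.14] jawyaw 4.3 toolx [-0.007 -0.001 -1.   ]
yaw-board 0.113155670921528 res [-0.9 -0.5 -0.6  1.1  1.5 -0.6] gap(board x,y) [ 0.9 -1.1  0. ] loc [-74.8 -67.3  13.1]
```

View pics/s12.png

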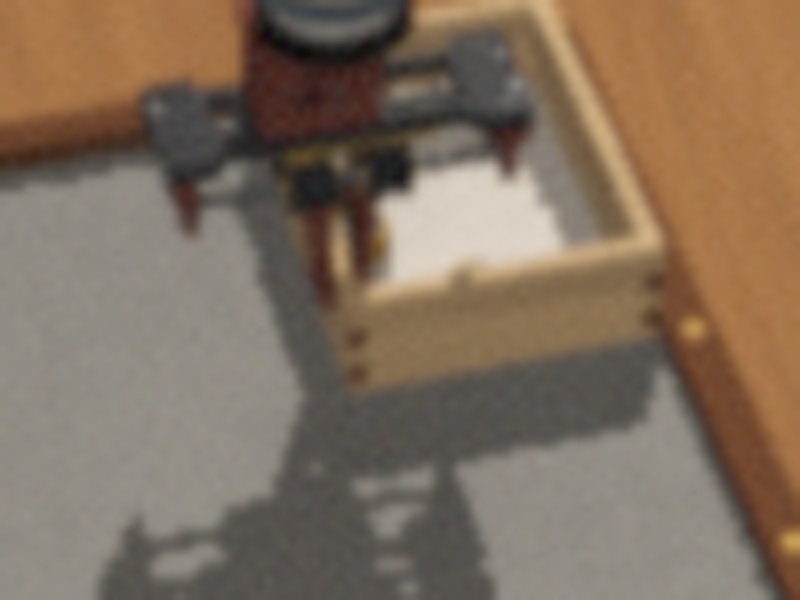

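View pics/w12.png

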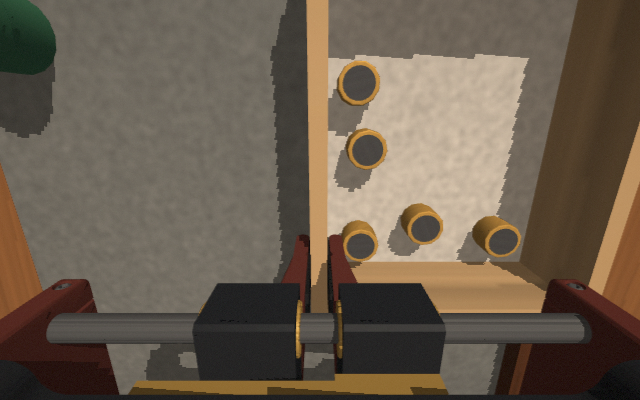

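```bash
python3 -m crank '[[[0,0.15,0.05],[0,0,0],0],[[0,0,0],[0,0,0],0]]'
cat >> h.py <<'E'
dB=np.array([-160,-210,0])/264.; d=B@dB; ax=np.cross(d,[0,0,1]); ax/=np.linalg.norm(ax)
def rows(ths,extra=0):
    o,Rt=st(); r0=o['ee_pos']
    def pose(th):
        Q=R.from_rotvec(ax*np.radians(th)).as_matrix();P=fence+d*15*np.tan(np.radians(th))
        return Q,P
    Q0,P0=pose(ths[0]); loc=Q0.T@(r0-P0); Rl=Q0.T@Rt; print('loc rel corner (board)',(B.T@loc).round(1))
    pr=r0;Rr=Rt
    for th in ths[1:]:
        Q,P=pose(th);p=P+Q@loc;Rn=Q@Rl
        print(th,'cm',(Rr.T@(p-pr)/10).round(3),'deg',np.degrees(R.from_matrix(Rr.T@Rn).as_rotvec()).round(2));pr=p;Rr=Rn
E
python3 -c "
from h import *
rows([0,2,6,10,14,18,22,26,30,32])"
```

```text
t: 11.05
ee_pos: [523.9, -21.8, 30.9]
orientation: [-0.061, 1.578, 0.058]
ft_force: [-14.6, -14.9, 18.0]
width: 8.6
t11.05 [523.9 -21.8  30.9] F [-14.6 -14.9  18. ] M [-2.42  2.14  0.14] w8.6 q [-0.06  0.54  1.94 -0.    0.67 -0.13] jawyaw 4.33 toolx [-0.008 -0.002 -1.   ]
loc rel corner (board) [-155.4 -170.9   12.9]
2 cm [-0.802  0.004 -0.003] deg [ 0.01  1.22 -1.59]
6 cm [-1.598  0.03   0.011] deg [ 0.02  2.43 -3.18]
10 cm [-1.591  0.029  0.011] deg [ 0.02  2.43 -3.18]
14 cm [-1.583  0.028  0.01 ] deg [ 0.02  2.43 -3.18]
18 cm [-1.575  0.026  0.009] deg [ 0.02  2.43 -3.18]
22 cm [-1.565  0.024  0.007] deg [ 0.02  2.43 -3.18]
26 cm [-1.555  0.021  0.005] deg [ 0.02  2.43 -3.18]
30 cm [-1.543  0.017  0.002] deg [ 0.02  2.43 -3.18]
32 cm [-0.767 -0.003 -0.008] deg [ 0.01  1.22 -1.59]
```

Pushing both ways gives about 15 N against each batten, and the tote is square and home. I start the tilt in small steps.

```bash
python3 -m crank '[[[-0.8,0,0],[0,1.22,-1.59],0],[[-0.8,0,0],[0,1.22,-1.59],0],[[-0.8,0,0],[0,1.22,-1.59],0],[[-0.8,0,0],[0,1.22,-1.59],0],[[0,0,0],[0,0,0],0]]'
python3 -c "
from h import *
rows([8,12])
save('side','s13',(270,160,370,235),8);save('top','top13',(195,150,395,300))"
```

```text
t: 11.68
ee_pos: [525.2, -20.0, 62.1]
orientation: [-0.153, 1.658, -0.033]
ft_force: [-7.8, -9.6, 0.6]
width: 8.8
t11.68 [525.2 -20.   62.1] F [-7.8 -9.6  0.6] M [-1.54  1.34  0.12] w8.8 q [ 0.01  0.52  1.87 -0.16  0.84  0.05] jawyaw 4.03 toolx [-0.085 -0.12  -0.989]
loc rel corner (board) [-155.1 -170.7   12.2]
12 cm [-1.585  0.023  0.006] deg [ 0.02  2.43 -3.18]
```

View pics/s13.png

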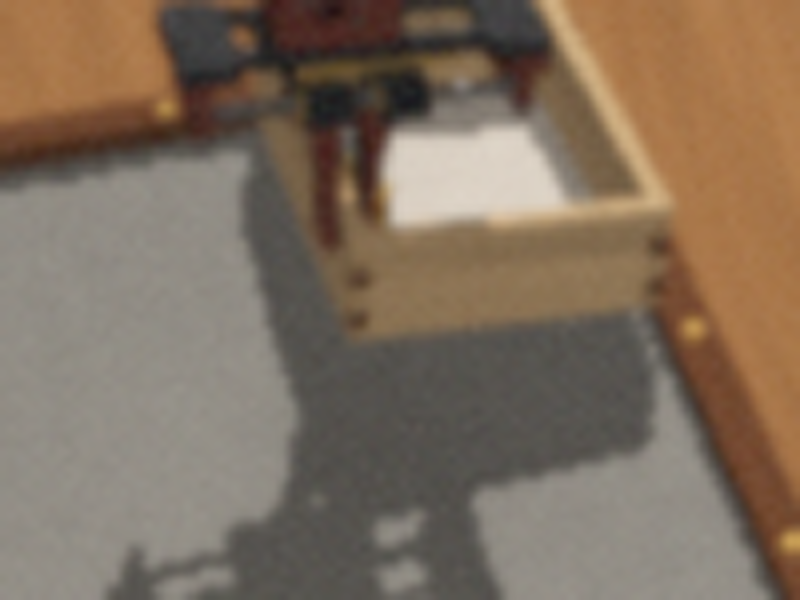

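View pics/top13.png

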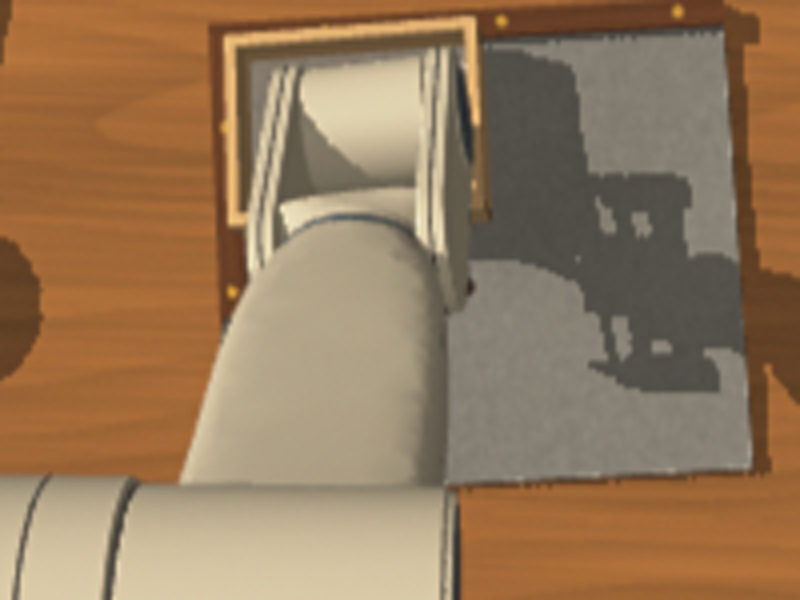

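```bash
python3 -m crank '[[[-0.75,0.02,0.01],[0,1.22,-1.59],0],[[-0.75,0.02,0.01],[0,1.22,-1.59],0],[[-0.78,0.01,0],[0,1.22,-1.59],0],[[-0.78,0.01,0],[0,1.22,-1.59],0],[[0,0,0],[0,0,0],0]]'
python3 -c "
from h import *
rows([16,18])"
python3 -m crank '[[[-0.76,0.02,0.01],[0,1.22,-1.59],0],[[-0.76,0.02,0.01],[0,1.22,-1.59],0],[[-0.77,0.01,0],[0,1.22,-1.59],0],[[-0.77,0.01,0],[0,1.22,-1.59],0],[[0,0,0],[0,0,0],0]]'
python3 -c "
from h import *
rows([24,26])
save('side','s14',(270,160,370,235),8);save('wrist','w14');save('top','top14',(195,150,395,300))"
```

```text
t: 12.4
ee_pos: [528.7, -14.9, 92.4]
orientation: [-0.247, 1.734, -0.127]
ft_force: [-8.4, -9.7, 4.4]
width: 9.1
t12.40 [528.7 -14.9  92.4] F [-8.4 -9.7  4.4] M [-1.56  1.39  0.09] w9.1 q [ 0.09  0.53  1.79 -0.26  1.02  0.17] jawyaw 3.15 toolx [-0.16  -0.235 -0.959]
loc rel corner (board) [-154.8 -170.6   11.5]
18 cm [-0.784 -0.004 -0.009] deg [ 0.01  1.22 -1.59]
t: 13.02
ee_pos: [534.5, -6.5, 121.7]
orientation: [-0.343, 1.805, -0.223]
ft_force: [-9.2, -9.6, 7.0]
width: 9.0
t13.03 [534.5  -6.5 121.7] F [-9.2 -9.6  7. ] M [-1.7   1.65  0.07] w9.0 q [ 0.16  0.55  1.7  -0.33  1.21  0.25] jawyaw 1.68 toolx [-0.232 -0.346 -0.909]
loc rel corner (board) [-154.5 -170.6   11.5]
26 cm [-0.773 -0.007 -0.011] deg [ 0.01  1.22 -1.59]
```

View pics/s14.png

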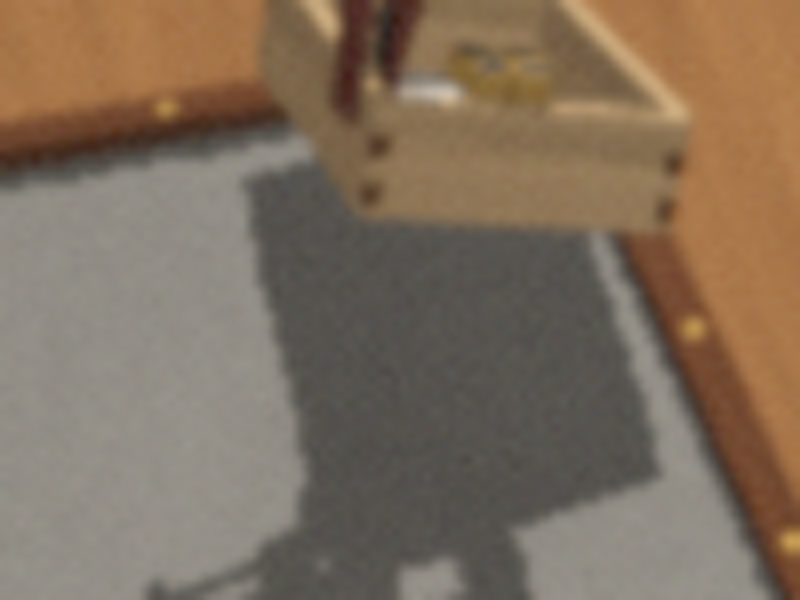

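View pics/w14.png

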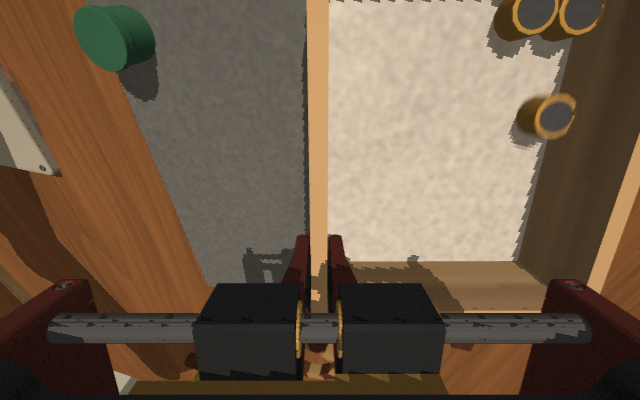

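View pics/top14.png

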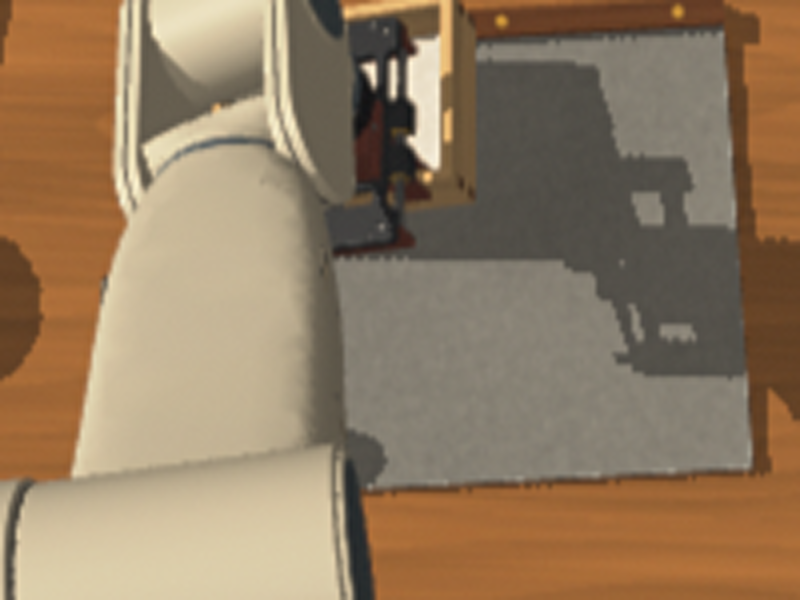

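The ferrules are sliding toward the far left: three are visible at about (535,12), (580,12) and (553,115) in the wrist view. Forces stay small, so I go on to about 32°.

```bash
python3 -m crank '[[[-0.77,0,0],[0,1.22,-1.59],0],[[-0.77,0,-0.01],[0,1.22,-1.59],0],[[-0.77,0,-0.01],[0,1.22,-1.59],0],[[-0.77,0,-0.01],[0,1.22,-1.59],0],[[0,0,0],[0,0,0],0]]'
python3 -m crank '[[[0,0,0],[0,0,0],0],[[0,0,0],[0,0,0],0],[[0,0,0],[0,0,0],0],[[0,0,0],[0,0,0],0]]'
cat >> h.py <<'E'
def corner3(th,o,Rt):
    # tote frame from tool: tote axes at grasp = B when tool was Rt0 (jaw=board x, down)
    pass
E
python3 -c "
from h import *
rows([32,34])
save('side','s15',(230,130,390,250),5);save('wrist','w15');save('top','top15',(195,130,395,280))"
```

```text
t: 13.8
ee_pos: [542.5, 5.3, 149.9]
orientation: [-0.439, 1.871, -0.32]
ft_force: [-8.9, -9.7, 8.9]
width: 8.8
t: 14.3
ee_pos: [542.3, 5.1, 149.6]
orientation: [-0.438, 1.87, -0.32]
ft_force: [-8.0, -8.8, 8.4]
width: 8.4
t14.30 [542.3   5.1 149.6] F [-8.  -8.8  8.4] M [-1.5   1.59 -0.  ] w8.4 q [ 0.22  0.59  1.61 -0.39  1.39  0.3 ] jawyaw -0.4 toolx [-0.299 -0.448 -0.843]
loc rel corner (board) [-154.3 -170.7   11.9]
34 cm [-0.76  -0.01  -0.013] deg [ 0.01  1.22 -1.59]
```

View pics/s15.png

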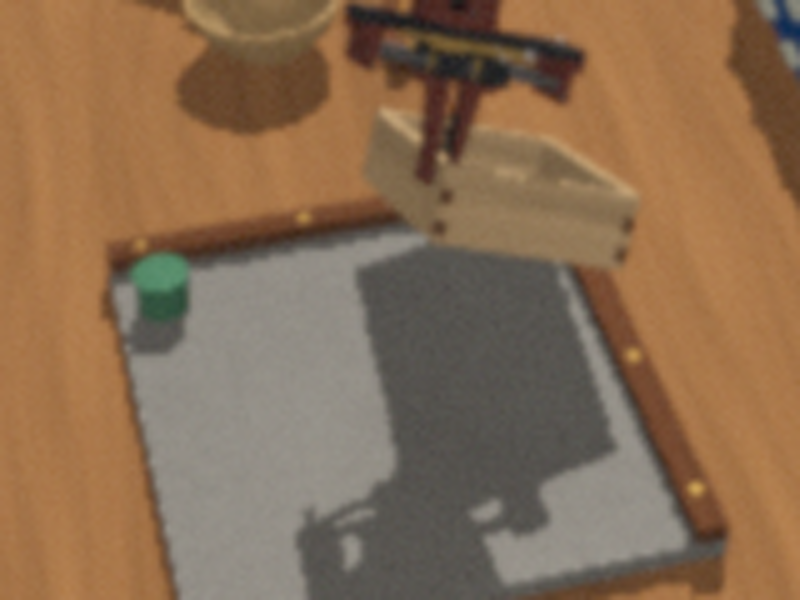

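View pics/w15.png

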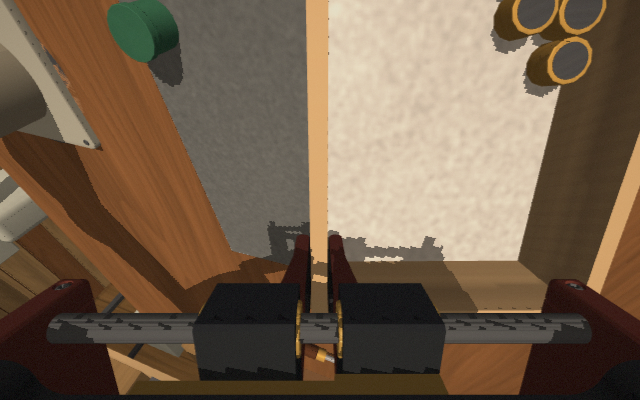

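View pics/top15.png

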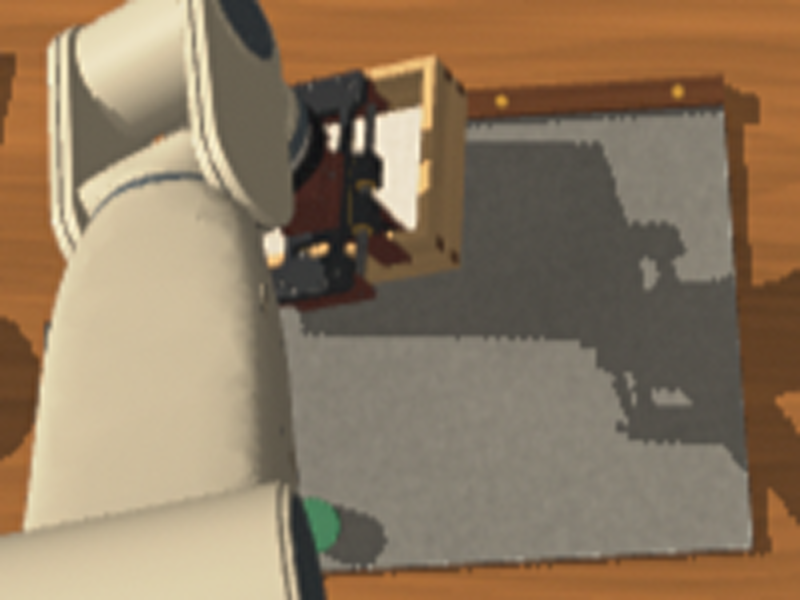

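```bash
python3 -c "
from h import *
o,Rt=st();im=get_image('wrist')
th=32;Q=R.from_rotvec(ax*np.radians(th)).as_matrix();P=fence+d*15*np.tan(np.radians(th))
T=Q@B
K=np.array(im['mtx']);V=np.array(im['view']);c=-V[:3,:3].T@V[:3,3]
for uv in [(536,10),(582,10),(569,60)]:
    dr=V[:3,:3].T@np.linalg.inv(K)@[*uv,1];n=T[:,2];s=(n@(P-c)+24)/(n@dr);q=T.T@(c+s*dr-P)
    print(q.round(1),'dist to inside corner',np.hypot(q[0]+9,q[1]+9).round(1))
f=lambda x,y,z=6:proj(im,[P+T@np.array([x,y,z])]).round()
print(f(-9,-9),f(-9,-201),f(-80,-105),'rim near right',f(-160,-210,60))
im=get_image('side');a=(proj(im,[P,P+T@np.array([-160,-210,0]),P+T@np.array([0,-210,0]),P+T@np.array([0,-210,60]),P+T@np.array([-160,0,60])])-[230,130])*5+2;print(a.round())
"
```

```text
t14.45 [542.3   5.1 149.6] F [-8.2 -9.   8.2] M [-1.51  1.58  0.02] w8.8 q [ 0.22  0.59  1.61 -0.39  1.39  0.3 ] jawyaw -0.4 toolx [-0.299 -0.448 -0.843]
[-43.4 -39.   24. ] dist to inside corner 45.7
[-20. -39.  24.] dist to inside corner 32.0
[-20.6 -62.3  24. ] dist to inside corner 54.6
[[590. -44.]] [[516. 271.]] [[435. 137.]] rim near right [[308. 332.]]
[[535. 211.]
 [428. 243.]
 [622. 270.]
 [639. 195.]
 [373. 115.]]
```

```bash
python3 -c "
from h import *
im=save('top','top16',(245,140,325,200),10)
s=save('side','s16',(295,145,365,190),11)
th=32;Q=R.from_rotvec(ax*np.radians(th)).as_matrix();P=fence+d*15*np.tan(np.radians(th));T=Q@B
L=[(-21,-21),(-44,-21),(-21,-45),(-44,-45),(-21,-69)]
W=[P+T@np.array([x,y,24]) for x,y in L]
print(((proj(im,W)-[245,140])*10+4.5).round());print(((proj(s,W)-[295,145])*11+5).round())"
```

```text
[[136. 259.]
 [131. 320.]
 [197. 245.]
 [192. 306.]
 [258. 232.]]
[[442. 243.]
 [387. 235.]
 [463. 256.]
 [407. 248.]
 [483. 270.]]
```

View pics/top16.png

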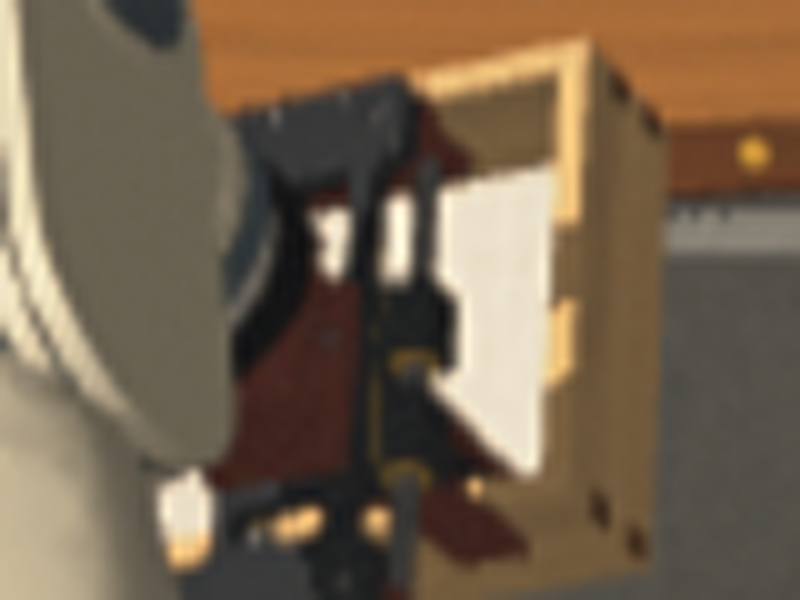

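View pics/s16.png

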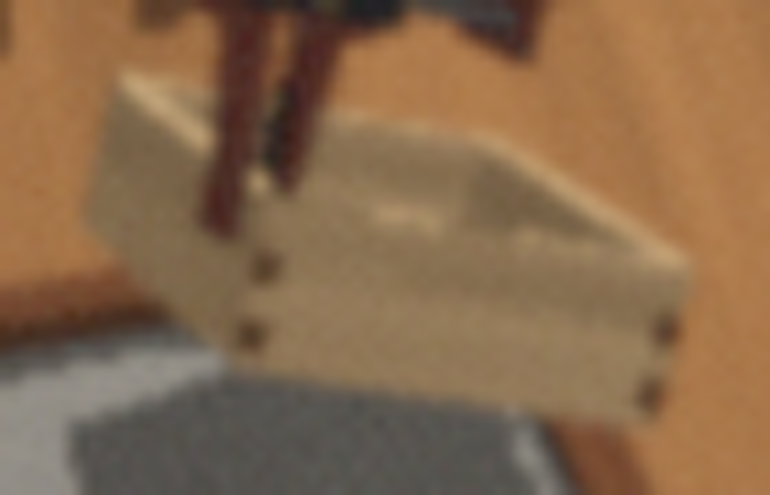

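```bash
python3 -m crank '[[[0,0,0],[0,0,0],0],[[0,0,0],[0,0,0],0],[[0,0,0],[0,0,0],0],[[0,0,0],[0,0,0],0],[[0,0,0],[0,0,0],0]]'
python3 -c "
from h import *
a=cv2.imread('pics/w15.png').astype(int)
o,_=st();save('wrist','w17');b=cv2.imread('pics/w17.png').astype(int)
print('changed px in tote',(abs(a-b).max(2)>40)[0:260,330:600].sum(), np.abs(o['qvel']).max())
save('side','s17')"
```

```text
t: 15.28
ee_pos: [542.3, 5.1, 149.6]
orientation: [-0.438, 1.87, -0.32]
ft_force: [-8.3, -8.5, 8.7]
width: 8.8
t15.28 [542.3   5.1 149.6] F [-8.3 -8.5  8.7] M [-1.49  1.54 -0.03] w8.8 q [ 0.22  0.59  1.61 -0.39  1.39  0.3 ] jawyaw -0.4 toolx [-0.299 -0.448 -0.843]
changed px in tote 0 0.001568170808081865
```

View pics/s17.png

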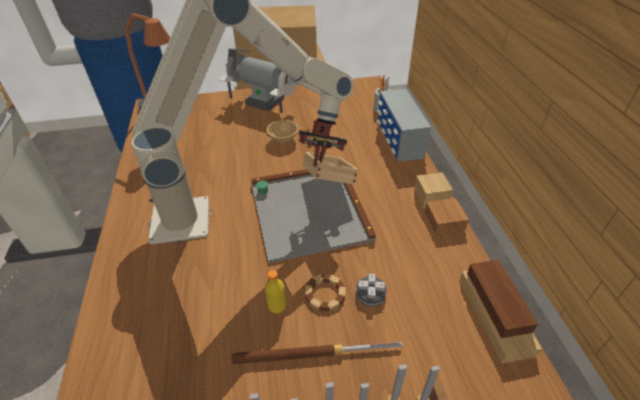

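The side view shows the tote held tilted at (330,167), the bystanders where they were, and nothing spilled. Nothing is moving, so I hand the job in.

```bash
python3 -c "
from workcell import *
print(close_job())"
```

```text
the job is handed in; nothing more can be done
None
```

I slid the tote home into the fence corner and tilted it about 32° along its diagonal. I handed the job in at about 15.3 s, still gripping the tote, with the far-left bottom corner down in the fence corner.

**Home position:** before the tilt, the top view put the tote within about 1 mm and 0.1° of flush with both battens. It was pressed against each with about 15 N and down onto the board with 18 N.

**Tilt and hold:** the last checks showed the arm still, about 8–9 N on each axis, and a firm grip on the wall. No pixels changed in the wrist view of the tote over the last second or so. The tote's outline in the side view matched the planned pose to about a pixel (roughly 5 mm). The walls lean on the batten tops when tilted, so I planned for the bottom corner to sit about 9 mm back from the fence point along the diagonal.

**Ferrules:** I could see only three, at about 32, 46 and 55 mm from the inside corner. The other two were outside the wrist view and hidden in the others. I infer they lie deeper in the corner, because the visible three rest where only something in the corner could hold them. No ferrule showed outside the tote or on the part of its floor I could see, and the other objects look untouched.

**What went wrong:** the first grip attempt failed. The fingertips end about 22 mm short of the reported TCP, so they pressed on the rim with up to about 74 N, which was below the 120 N wrist limit. I don't know how that counts against the 40 N limit, which covers the arm and gripper body. The press nudged the tote a few millimetres. I then regripped deeper, using the true fingertip position.

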